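# Find the jar lid that rocks and seat it

### The arm

A 7-joint arm with a two-finger parallel gripper is mounted at the origin on the work surface. World frame = base frame: x ahead of the robot, y to its left, z up, the work surface at z = 0. Lengths are in m, angles in rad, forces in N, time in s.
With the tool pointing down it reaches from about 0.425 to 0.95 m from the base axis. Payload 4.7 kg.
Tool frame: the origin (TCP) lies midway between the tips of the shut fingers; the grasp point (between the pads) lies 19 mm behind it; z points along the fingers, x is the direction in which the jaws open and shut, and the axes are right-handed (so a half turn about z gives the same grasp; the last joint's range is limited). The gripper opens to 87 mm and grips with 3 to 60 N. Pads are 19 mm wide; open, the fingers measure 117 mm over their backs; the gripper's body (75 mm by 190 mm) begins 51 mm behind the grasp point.
Start: joints at [1.253, 0.469, -0.049, 1.532, 0.024, 1.141, -0.082], TCP at [0.192, -0.647, 0.223] pointing down, gripper open.
Joint ranges: [-2.59, 2.59], [-0.33, 1.99], [-1.39, 1.29], [0.1, 2.45], [-1.04, 4.18], [0.21, 1.99], [-2.66, 2.66]. Speed limits (rad/s): [2.57, 2.57, 3.14, 3.14, 3.14, 3.14, 3.14].

### API

Orientations are given as a unit quaternion [w, x, y, z].
In Python, from rig import robot, eyes gives the robot as it stands.
- The arm moves only by the tool carry_out, never from a script. Its argument "steps" is a list of rows, each an object of numbers: "tx", "ty", "tz": the shift along the tool's x, y, z in cm; "wx", "wy", "wz": the turn, a rotation vector about the tool's x, y, z in rad. In form: [{"tx": .., "ty": .., "tz": .., "wx": .., "wy": .., "wz": ..}, ...]. A call has 1 to 12 rows; each row is the pose to reach, as a shift and turn from the pose measured when the call began, along the tool's axes at that moment; what a row does not reach only later rows make up. A row lasts 1/10 s, in which the tool goes at most 50 mm and 8.59 degrees, less where a joint would pass 70% of its speed; a pose out of reach is approached as far as the arm can. A call with a gripper value outside its range is refused whole. "grip" is the closure, from -1 (fully open) to 1 (shut), set as the call begins (left out, the last holds). The fingers move at their own pace and stop on an object; "grip_force" is the grip in N (left out, the last holds). Time passes only in rows, so rows that repeat a pose let the fingers close. It gives the time, the measured TCP pose, the force and the opening at its end, in the units of the state.
- robot.observe(): the state, without advancing time (a new reading comes with each control period).
- eyes.snapshot(name): name is "scene" or "top"; returns the picture (480x640x3 uint8, red, green, blue); there is no depth.
- eyes.camera_params(name): a dict with "fx", "fy", "cx", "cy" (pixels), "origin" and "attitude" of the camera in the world. Camera axes: x right, y up, looking along -z (the intrinsics and any distortion apply to the point x, -y, -z); pixel columns grow to the right and rows downward; lengths in m; the calibration is good to about 2 mm. A picture is of the moment at which its call begins. camera_params takes no time and is no camera call.
- robot.sign_off(): hands the job in, once; it reports no verdict.
The state is a dict: "t": time; "q": joint angles; "joint_vel": joint speeds; "joint_efforts": joint torques, N m; "eef_pos": TCP position; "orientation": TCP orientation; "wrist_force": force on the tool from outside, world axes, zero at the start; "wrist_torque": the same for the moment, N m; "finger_gap": opening from 0.0 (shut) to 1.0 (fully open).
Only numpy, scipy, OpenCV 4.12 (cv2) and the standard library are available. Lean on these libraries where they do the work, as an engineer would, in place of code of your own. Each camera call takes 0.05 s, during which the arm holds its last target. There are 200 camera calls.

### The job

These four lidded jars are about to go into the kiln, and one lid is not down in its jar's mouth. Press gently on top of the lids, near the rim, with a fingertip to find the one that rocks under your finger; nudge that lid sideways with the finger until it drops in, then press it down on top to be sure it is home. Do not grip or lift anything, and leave the jars, the other lids and everything else where they stand.

Things in the scene. Friction and masses are not known exactly. Their poses are not given: they have to be found in the camera images.
- lid_a: One of four identical round white porcelain jar lids, 0.2 kg: disc 114 mm across, 7 mm thick (flat top face 110 mm across); central knob 23 mm across, its top 25 mm above the disc's underside; below, a locating ring 88 mm across and 4 mm deep. Origin: centre of the disc's underside; z up its axis. Letters do not tell which lid is on which jar.
- lid_b: As lid_a. A lid that is home lies level on its jar's rim, its origin 100 mm above the table, its ring inside the mouth with 2 mm play all round. Pressed over the jar wall it stays still.
- lid_c: As lid_a. One lid, any of the four, sits about 5 to 8 mm off its jar's axis in any direction. On the side it has shifted to, its ring rides on the rim, so that side is some 6 mm higher than the opposite one (lean about 3 degrees) and its origin is about 3 mm higher than when home.
- lid_d: As lid_a. The loose lid rocks: 1 to 3 N on top of its high side, 40 to 48 mm from its centre, tip it level, its top then 111 mm above the table; let go, it falls back. Its low side does not yield. A hard press at the very edge tips it off. Pushed at its edge from the high side towards the jar's axis (1 to 2 N) it slides and drops in.
- jar_a: One of four identical straight-sided white porcelain jars, 108 mm across, 100 mm high, mouth 92 mm across (wall 8 mm), 0.8 kg, standing loose on the table; lids overhang it by 3 mm all round. About 6 N sideways slides it. Jars stand 180 mm or more apart, centre to centre. Origin: centre of its underside; z up.
- jar_b: As jar_a.
- jar_c: As jar_a.
- jar_d: As jar_a.
- cup: Small white cup, 60 mm across, 55 mm high, standing among the jars; not part of the job. Origin: centre of its underside.
- prop: Short fired-clay kiln tube on end, 42 mm across, 50 mm high, among the jars; not part of the job. Origin: centre of its underside.
- rib: Flat wooden potter's rib, 120 x 40 x 6 mm, among the jars; not part of the job. Origin: centre of its underside, long axis x.
- pencil: Black pencil 175 mm long, lying in front of the jars; not part of the job. Origin: under its middle, long axis x.
- vase: White flared vase, 130 mm high, 100 mm across its top, behind the jars; not part of the job. Origin: centre of its underside.
- dish: Small white ribbed dish, about 125 mm across and 25 mm high, behind the jars; not part of the job. Origin: centre of its underside.
Mind the look-alikes: they are no part of the job. What is shaped like the lid_c but turquoise or yellow is not meant. Leave any yellow look-alike of the lid_d alone.

How it is judged:
By the outcome, as a careful person would: the job done as asked, in the order asked, and still so for the second after the job is handed in, with the robot touching nothing.
It also fails if it takes over 70 s, if anything falls off the work surface, if the arm or the gripper's body presses on something with over 40 N, if the wrist force passes 120 N, or if a joint passes its speed limit or range.

## Working session

There is one attempt and no reset: what is moved stays moved. The work goes in short steps, Python scripts to look and compute and a tool call to move; the robot and the scene stay as the last step left them, time stands still between calls to the robot, and variables do not carry over. Pictures are saved under pics/ and viewed, about 8 in all and at most 12, crops included, and the job is handed in when it is done.

Besides the shell and the picture viewer there is one more tool, called after "Call:" in YAML: its name, and indented under it one key for each argument. carry_out: Moves the arm, as the interface text tells. Its arguments: {"type":"object","properties":{"steps":{"type":"array","items":{"type":"object","properties":{"tx":{"type":"number"},"ty":{"type":"number"},"tz":{"type":"number"},"wx":{"type":"number"},"wy":{"type":"number"},"wz":{"type":"number"}}}},"grip":{"type":"number"},"grip_force":{"type":"number"}},"required":["steps"]}

```bash
ls; mkdir -p pics; python3 - <<'E'
from rig import robot, eyes
import cv2
for n in("scene","top"):
    cv2.imwrite(f"pics/{n}0.png",eyes.snapshot(n)[:,:,::-1]); print(n,eyes.camera_params(n))
print(robot.observe())
E
```

```text
pics
scene {'fx': 504.24592156963973, 'fy': 504.24592156963973, 'cx': 320.4436250386384, 'cy': 249.40118961356757, 'origin': array([1.35239562, 0.03897227, 0.78311705]), 'attitude': array([0.64698106, 0.30320895, 0.29459367, 0.63458207])}
top {'fx': 463.5331970978343, 'fy': 463.5331970978343, 'cx': 312.24281165698807, 'cy': 236.722343911603, 'origin': array([0.49604581, 0.08661795, 0.99605731]), 'attitude': array([ 0.71340543,  0.02297998, -0.0274047 , -0.69983827])}
{'t': 0.1, 'q': array([ 1.25309515,  0.46937501, -0.04858565,  1.53357014,  0.02415613,
        1.14095876, -0.08225799]), 'joint_vel': array([-0.00013277, -0.00248795,  0.00126576, -0.00324705, -0.00092359,
       -0.00075744,  0.00048945]), 'joint_efforts': array([ 6.12849508e-04, -5.09171605e+01, -8.11098190e-02, -2.36831599e+01,
       -6.14342303e-02,  3.44044541e-02,  7.79545508e-05]), 'eef_pos': array([ 0.192086  , -0.64654519,  0.22159658]), 'orientation': array([-4.69145040e-04,  8.01525046e-01, -5.97960582e-01, -7.23254215e-04]), 'wrist_force': array([-0.49571393,  1.05363681,  0.2160184 ]), 'wrist_torque': array([-0.00705842,  0.01905219, -0.03285059]), 'finger_gap': 1.0013450365016963}
```

View pics/scene0.png

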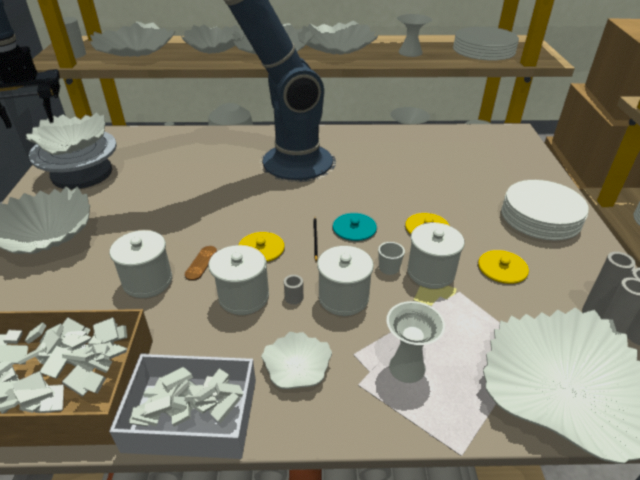

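View pics/top0.png

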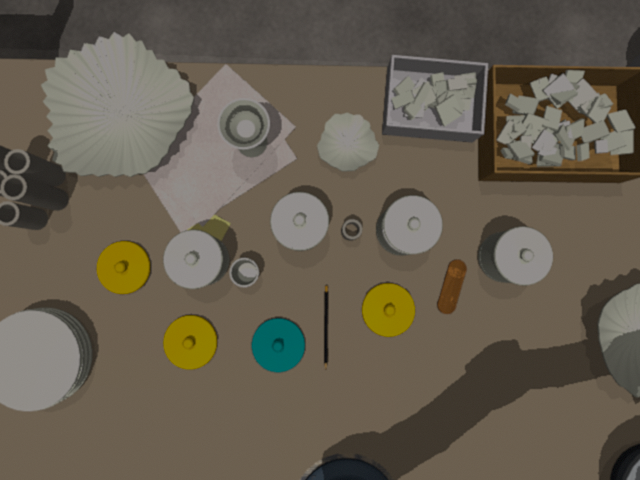

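The four white lidded jars appear in the top view at about (194,259), (300,220), (412,225) and (523,256). The scene view shows them in reverse order, at about (435,250), (345,272), (238,272) and (140,262). Next I'll measure the lids and look at them enlarged.

```bash
cat > h.py <<'E'
import numpy as np, cv2
from scipy.spatial.transform import Rotation as R
from rig import robot, eyes
def rot(q): return R.from_quat([q[1],q[2],q[3],q[0]]).as_matrix()
def ray(n,uv,z):
    c=eyes.camera_params(n); d=rot(c["attitude"])@[(uv[0]-c["cx"])/c["fx"],-(uv[1]-c["cy"])/c["fy"],-1]
    o=c["origin"]; return o+d*(z-o[2])/d[2]
def proj(n,p):
    c=eyes.camera_params(n); q=rot(c["attitude"]).T@(np.array(p)-c["origin"])
    return np.array([c["cx"]-c["fx"]*q[0]/q[2], c["cy"]+c["fy"]*q[1]/q[2]])
E
python3 - <<'E'
from h import *
rows=[]
T=eyes.snapshot("top"); S=eyes.snapshot("scene")
for u,v in [(194,259),(300,220),(412,225),(523,256)]:
    x,y=u-40,v-40; crop=T[y:y+80,x:x+80]
    print("rgb",crop[40,55],crop[40,25])
    g=crop.min(2); m=(g>130).astype(np.uint8)
    cs,_=cv2.findContours(m,cv2.RETR_EXTERNAL,cv2.CHAIN_APPROX_NONE)
    c=max(cs,key=cv2.contourArea); e=cv2.fitEllipse(c); ctr=np.array(e[0])+[x,y]
    p=ray("top",ctr,.105); print("lid",ctr.round(1),np.round(e[1],1),p.round(4), "scene",proj("scene",p).round(0))
    s=proj("scene",p).astype(int); sc=S[s[1]-38:s[1]+62,s[0]-40:s[0]+40]
    a=cv2.resize(crop,(200,200),interpolation=cv2.INTER_CUBIC); b=cv2.resize(sc,(200,250),interpolation=cv2.INTER_CUBIC)
    rows.append(np.vstack([a,b]))
im=np.hstack(rows); im=cv2.convertScaleAbs(im,alpha=1.2)
cv2.imwrite("pics/crops.png",im[:,:,::-1])
E
```

```text
rgb [145 141 139] [143 141 136]
lid [192.1 259. ] [55.1 56.2] [0.5125 0.3112 0.105 ] scene [438. 239.]
rgb [144 141 139] [144 140 138]
lid [299.  220.8] [54.8 55. ] [0.59   0.1078 0.105 ] scene [345. 264.]
rgb [145 141 140] [144 141 140]
lid [412.6 224.4] [55.1 55.7] [ 0.5874 -0.112   0.105 ] scene [237. 264.]
rgb [145 141 138] [145 141 139]
lid [523.5 255.6] [54.2 56.1] [ 0.5311 -0.3263  0.105 ] scene [137. 247.]
```

View pics/crops.png

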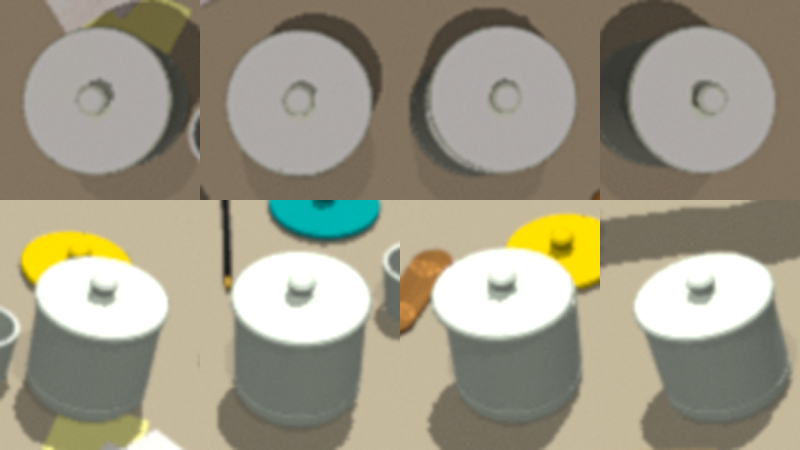

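Lid 3, at about (0.587, -0.112), sits visibly off-centre towards +x, -y: a sliver of the jar rim shows at its lower left in the top view. That makes it the suspect, to be confirmed by touch. Next I'll find the jar axes from the jar base arcs in the scene view.

```bash
python3 - <<'E'
from h import *
from scipy.optimize import least_squares
S=eyes.snapshot("scene"); hsv=cv2.cvtColor(S,cv2.COLOR_RGB2HSV)
lids=[(.5125,.3112),(.59,.1078),(.5874,-.112),(.5311,-.3263)]
vis=[]
for x,y in lids:
    a=proj("scene",(x,y,.105)).astype(int); x0,y0=a[0]-42,a[1]-38
    c=S[y0:y0+104,x0:x0+84].astype(int)
    m=((c[:,:,0]-c[:,:,2])<9)&(c.max(2)>70); m=m.astype(np.uint8)
    m=cv2.morphologyEx(m,cv2.MORPH_OPEN,np.ones((3,3),np.uint8))
    cs,_=cv2.findContours(m,cv2.RETR_EXTERNAL,cv2.CHAIN_APPROX_NONE); k=max(cs,key=cv2.contourArea)[:,0]
    # bottom arc: lowest contour pixel per column, central 80 %
    cols=np.arange(k[:,0].min(),k[:,0].max()+1)
    low=np.array([(u,k[k[:,0]==u,1].max()+.5) for u in cols if (k[:,0]==u).any()])
    mid=low[np.argmax(low[:,1]),0]; b=proj("scene",(x,y,0))-[x0,y0]
    low=low[abs(low[:,0]-b[0])<20]
    P=np.array([ray("scene",q+[x0,y0],0)[:2] for q in low])
    f=least_squares(lambda p:np.hypot(*(P-p).T)-.054,(x,y),loss="soft_l1",f_scale=.002)
    print((x,y),"jar",f.x.round(4),"lid-jar mm",((np.array([x,y])-f.x)*1000).round(1),"rms",np.sqrt(np.mean(f.fun**2)).round(4),len(P))
    v=cv2.resize(np.hstack([c.astype(np.uint8)]),(200,248)); mm=cv2.resize(m*255,(200,248),interpolation=0)
    vis.append(np.vstack([v,cv2.cvtColor(mm,cv2.COLOR_GRAY2RGB)]))
cv2.imwrite("pics/mask.png",np.hstack(vis)[:,:,::-1])
E
```

```text
(0.5125, 0.3112) jar [0.5004 0.3122] lid-jar mm [12.1 -1. ] rms 0.0011 40
(0.59, 0.1078) jar [0.5799 0.1078] lid-jar mm [10.1  0. ] rms 0.001 40
(0.5874, -0.112) jar [ 0.5737 -0.1085] lid-jar mm [13.7 -3.5] rms 0.0009 40
(0.5311, -0.3263) jar [ 0.5204 -0.3294] lid-jar mm [10.7  3.1] rms 0.0011 40
```

View pics/mask.png

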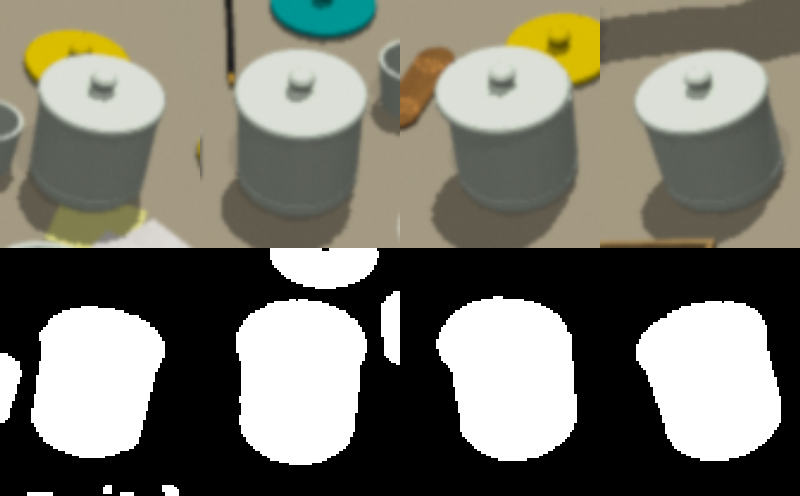

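The mask is clean. The x bias of about 10 to 11 mm is common to all four jars, so I remove it. Relative to the others, lid 3 is then off by about (+3, -5) mm, so its high side is towards d≈(0.6,-0.8). I'll approach above that side with the fingers shut and tool y along d.

Call:
carry_out:
  steps:
    - {"tx": -2.6,"ty": -3.9,"wz": -0.137}
    - {"tx": -5.1,"ty": -7.8,"wz": -0.274}
    - {"tx": -7.7,"ty": -11.7,"wz": -0.411}
    - {"tx": -10.3,"ty": -15.6,"wz": -0.549}
    - {"tx": -12.9,"ty": -19.5,"wz": -0.686}
    - {"tx": -15.4,"ty": -23.4,"wz": -0.823}
    - {"tx": -18,"ty": -27.25,"wz": -0.96}
    - {"tx": -18,"ty": -27.25,"wz": -0.96}
    - {"tx": -18,"ty": -27.25,"wz": -0.96}
  grip: 1
  grip_force: 20

```text
validation failed for argument at $.st...
```

```bash
cat >> h.py <<'E'
def to(x,y,z,ang):  # target TCP, heading of tool y (deg) -> row
    s=robot.observe(); M=rot(s["orientation"]); t=M.T@(np.array([x,y,z])-s["eef_pos"])*100
    a=np.radians(ang); yv=np.array([np.cos(a),np.sin(a),0]); zv=np.array([0,0,-1.]); G=np.column_stack([np.cross(yv,zv),yv,zv])
    print("row t",t.round(2),"w",R.from_matrix(M.T@G).as_rotvec().round(3),"pos",s["eef_pos"].round(4),"F",s["wrist_force"].round(2),"t",round(s["t"],2),"q7",s["q"][6].round(2))
E
python3 -c "
from h import *
to(.612,-.146,.16,-53)"
```

```text
row t [-36.05 -54.51   6.24] w [-1.000e-03  1.000e-03 -1.928e+00] pos [ 0.1922 -0.6468  0.2221] F [-0.24  0.45  0.37] t 0.25 q7 -0.08
```

Call:
carry_out:
  steps:
    - {"tx": -2.6,"ty": -3.9,"tz": 0,"wx": 0,"wy": 0,"wz": -0.137}
    - {"tx": -5.1,"ty": -7.8,"tz": 0,"wx": 0,"wy": 0,"wz": -0.274}
    - {"tx": -7.7,"ty": -11.7,"tz": 0,"wx": 0,"wy": 0,"wz": -0.411}
    - {"tx": -10.3,"ty": -15.6,"tz": 0,"wx": 0,"wy": 0,"wz": -0.549}
    - {"tx": -12.9,"ty": -19.5,"tz": 0,"wx": 0,"wy": 0,"wz": -0.686}
    - {"tx": -15.4,"ty": -23.4,"tz": 0,"wx": 0,"wy": 0,"wz": -0.823}
    - {"tx": -18,"ty": -27.2,"tz": 0,"wx": 0,"wy": 0,"wz": -0.96}
    - {"tx": -18,"ty": -27.2,"tz": 0,"wx": 0,"wy": 0,"wz": -0.96}
    - {"tx": -18,"ty": -27.2,"tz": 0,"wx": 0,"wy": 0,"wz": -0.96}
  grip: 1
  grip_force: 20

```text
t: 1.15
eef_pos: [0.4024, -0.3959, 0.2223]
orientation: [-0.0, 0.987, -0.159, -0.0]
wrist_force: [0.0, -0.4, -0.2]
finger_gap: 0.267
```

```bash
python3 -c "
from h import *
to(.612,-.146,.16,-53)"
```

```text
row t [ 12.05 -30.31   6.24] w [-0.001  0.    -0.966] pos [ 0.4024 -0.3959  0.2223] F [ 0.04 -0.38 -0.18] t 1.15 q7 0.27
```

Call:
carry_out:
  steps:
    - {"tx": 1.7,"ty": -4.3,"tz": 0,"wx": 0,"wy": 0,"wz": -0.138}
    - {"tx": 3.4,"ty": -8.6,"tz": 0,"wx": 0,"wy": 0,"wz": -0.276}
    - {"tx": 5.1,"ty": -13,"tz": 0,"wx": 0,"wy": 0,"wz": -0.414}
    - {"tx": 6.9,"ty": -17.3,"tz": 0,"wx": 0,"wy": 0,"wz": -0.552}
    - {"tx": 8.6,"ty": -21.6,"tz": 0,"wx": 0,"wy": 0,"wz": -0.69}
    - {"tx": 10.3,"ty": -26,"tz": 0,"wx": 0,"wy": 0,"wz": -0.828}
    - {"tx": 12.05,"ty": -30.3,"tz": 1,"wx": 0,"wy": 0,"wz": -0.966}
    - {"tx": 12.05,"ty": -30.3,"tz": 4,"wx": 0,"wy": 0,"wz": -0.966}
    - {"tx": 12.05,"ty": -30.3,"tz": 6.2,"wx": 0,"wy": 0,"wz": -0.966}
    - {"tx": 12.05,"ty": -30.3,"tz": 6.2,"wx": 0,"wy": 0,"wz": -0.966}
    - {"tx": 12.05,"ty": -30.3,"tz": 6.2,"wx": 0,"wy": 0,"wz": -0.966}

```text
t: 2.25
eef_pos: [0.6118, -0.148, 0.1603]
orientation: [-0.0, 0.949, 0.316, -0.0]
wrist_force: [0.3, -0.1, 0.6]
finger_gap: 0.004
```

```bash
python3 - <<'E'
from h import *
to(.612,-.146,.118,-53)
a=eyes.snapshot("scene"); b=eyes.snapshot("top")
p=proj("scene",(.6,-.13,.12)).astype(int); q=proj("top",(.6,-.13,.12)).astype(int)
f=lambda I,p:cv2.resize(I[p[1]-60:p[1]+60,p[0]-60:p[0]+60],(400,400),interpolation=2)
cv2.imwrite("pics/over.png",np.hstack([f(a,p),f(b,q)])[:,:,::-1]); print(p,q)
E
```

```text
row t [ 0.15 -0.15  4.23] w [-0.001  0.001 -0.003] pos [ 0.6118 -0.148   0.1603] F [ 0.31 -0.15  0.57] t 2.25 q7 0.53
[225 262] [423 217]
```

View pics/over.png

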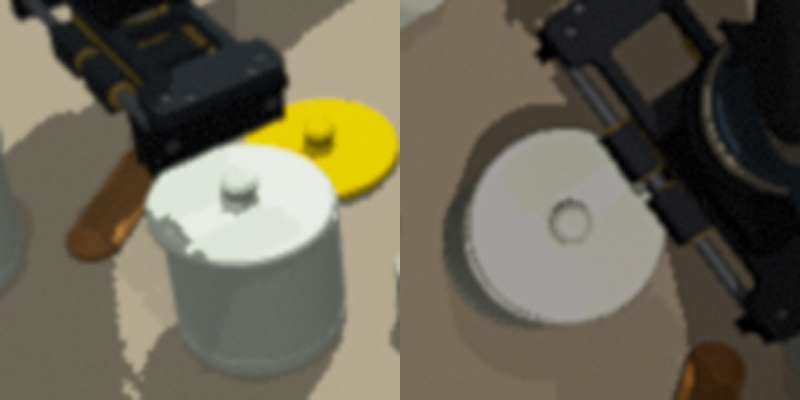

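The top crop shows the finger over the lid's upper-right (high) side, at about (645,190). Now I'll lower it carefully.

Call:
carry_out:
  steps:
    - {"tx": 0.1,"ty": -0.1,"tz": 1.5,"wx": 0,"wy": 0,"wz": 0}
    - {"tx": 0.15,"ty": -0.15,"tz": 3,"wx": 0,"wy": 0,"wz": 0}
    - {"tx": 0.15,"ty": -0.15,"tz": 4,"wx": 0,"wy": 0,"wz": 0}
    - {"tx": 0.15,"ty": -0.15,"tz": 4.3,"wx": 0,"wy": 0,"wz": 0}
    - {"tx": 0.15,"ty": -0.15,"tz": 4.4,"wx": 0,"wy": 0,"wz": 0}
    - {"tx": 0.15,"ty": -0.15,"tz": 4.4,"wx": 0,"wy": 0,"wz": 0}

```text
t: 2.95
eef_pos: [0.6133, -0.1452, 0.1179]
orientation: [0.0, 0.949, 0.317, 0.001]
wrist_force: [0.4, 0.5, -1.1]
finger_gap: 0.004
```

```bash
python3 -c "
from h import *
for i in range(3): eyes.snapshot('top'); to(.612,-.146,.111,-53)"
```

```text
row t [-0.16 -0.03  0.72] w [ 0.002 -0.002 -0.002] pos [ 0.6135 -0.1452  0.1182] F [ 0.01 -0.62  0.88] t 3.0 q7 0.5
row t [-0.16 -0.04  0.73] w [ 0.002 -0.002 -0.002] pos [ 0.6135 -0.1453  0.1183] F [-0.56  0.79 -0.3 ] t 3.05 q7 0.5
row t [-0.16 -0.03  0.74] w [ 0.002 -0.002 -0.002] pos [ 0.6135 -0.1453  0.1184] F [ 0.66 -0.46  0.1 ] t 3.1 q7 0.5
```

Call:
carry_out:
  steps:
    - {"tx": -0.15,"ty": 0,"tz": 0.3,"wx": 0,"wy": 0,"wz": 0}
    - {"tx": -0.15,"ty": 0,"tz": 0.5,"wx": 0,"wy": 0,"wz": 0}
    - {"tx": -0.15,"ty": 0,"tz": 0.5,"wx": 0,"wy": 0,"wz": 0}

```text
t: 3.4
eef_pos: [0.612, -0.1463, 0.1131]
orientation: [0.001, 0.949, 0.316, 0.001]
wrist_force: [-0.5, 0.5, 0.5]
finger_gap: 0.007
```

```bash
cat >> h.py <<'E'
def feel(n=8):
    F=[];P=[]
    for i in range(n): eyes.snapshot("top"); s=robot.observe(); F.append(s["wrist_force"]); P.append(s["eef_pos"])
    print("F",np.mean(F,0).round(2),"pos",np.mean(P,0).round(4),"z",np.round(np.array(P)[[0,-1],2],4),"t",round(s["t"],2))
E
python3 -c "
from h import *
feel(6)"
```

```text
F [ 0.3  -0.03  0.11] pos [ 0.6123 -0.1462  0.1134] z [0.1132 0.1135] t 3.7
```

Call:
carry_out:
  steps:
    - {"tx": 0,"ty": 0,"tz": 0.1,"wx": 0,"wy": 0,"wz": 0}
    - {"tx": 0,"ty": 0,"tz": 0.15,"wx": 0,"wy": 0,"wz": 0}

```text
t: 3.9
eef_pos: [0.6127, -0.1463, 0.1122]
orientation: [0.001, 0.949, 0.317, 0.002]
wrist_force: [0.3, -1.3, 1.9]
finger_gap: 0.004
```

```bash
python3 -c "
from h import *
feel(6)"
```

```text
F [ 0.08 -0.48  1.73] pos [ 0.6127 -0.1464  0.1122] z [0.1121 0.1121] t 4.2
```

Call:
carry_out:
  steps:
    - {"tx": -0.05,"ty": 0,"tz": 0.1,"wx": 0,"wy": 0,"wz": 0}
    - {"tx": -0.05,"ty": 0,"tz": 0.1,"wx": 0,"wy": 0,"wz": 0}

```text
t: 4.4
eef_pos: [0.6128, -0.1466, 0.1115]
orientation: [0.001, 0.949, 0.316, 0.002]
wrist_force: [1.3, -0.8, 2.1]
finger_gap: 0.005
```

```bash
python3 -c "
from h import *
feel(6)
cv2.imwrite('pics/press.png',cv2.resize(eyes.snapshot('scene')[200:330,160:320],(800,650),interpolation=2)[:600,:,::-1])"
```

```text
F [1.62 0.07 3.14] pos [ 0.6128 -0.1466  0.1115] z [0.1115 0.1115] t 4.7
```

View pics/press.png

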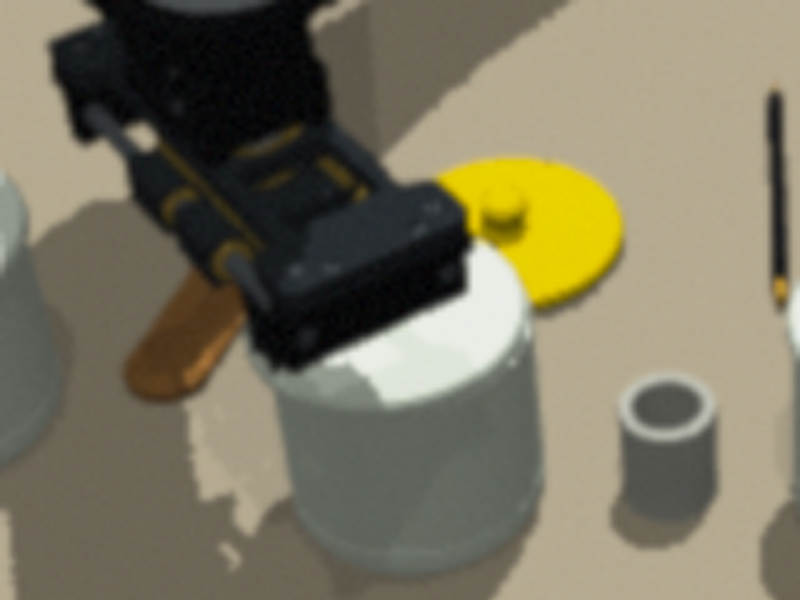

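The lid met the finger at about z 0.113 and yielded to 0.1115 under 3 N. A lid that is home would stop the finger at 0.107, so this one rocks and is the loose one. I'll lift off, go round the outside of the high side, and lower to edge height.

Call:
carry_out:
  steps:
    - {"tx": 0,"ty": 0,"tz": -0.5,"wx": 0,"wy": 0,"wz": 0}
    - {"tx": 0,"ty": 0,"tz": -2,"wx": 0,"wy": 0,"wz": 0}
    - {"tx": 0,"ty": 1.5,"tz": -2,"wx": 0,"wy": 0,"wz": 0}
    - {"tx": 0,"ty": 3.3,"tz": -2,"wx": 0,"wy": 0,"wz": 0}
    - {"tx": 0,"ty": 3.3,"tz": -2,"wx": 0,"wy": 0,"wz": 0}
    - {"tx": 0,"ty": 3.3,"tz": 0,"wx": 0,"wy": 0,"wz": 0}
    - {"tx": 0,"ty": 3.3,"tz": 0.7,"wx": 0,"wy": 0,"wz": 0}
    - {"tx": 0,"ty": 3.3,"tz": 0.7,"wx": 0,"wy": 0,"wz": 0}
    - {"tx": 0,"ty": 3.3,"tz": 0.7,"wx": 0,"wy": 0,"wz": 0}

```text
t: 5.65
eef_pos: [0.6327, -0.1727, 0.1048]
orientation: [0.001, 0.949, 0.317, 0.002]
wrist_force: [-0.3, -1.5, 0.7]
finger_gap: 0.001
```

```bash
python3 - <<'E'
from h import *
feel(6); to(.587+.0675*.6,-.112-.0675*.8,.104,-53)
E
```

```text
F [ 0.27 -0.35  0.31] pos [ 0.633  -0.1729  0.1053] z [0.1052 0.1052] t 5.95
row t [-0.01 -0.89  0.12] w [ 0.004 -0.004 -0.002] pos [ 0.6329 -0.173   0.1052] F [ 0.37 -0.07  0.86] t 5.95 q7 0.53
```

Call:
carry_out:
  steps:
    - {"tx": 0,"ty": -0.3,"tz": 0.15,"wx": 0,"wy": 0,"wz": 0}
    - {"tx": 0,"ty": -0.6,"tz": 0.15,"wx": 0,"wy": 0,"wz": 0}
    - {"tx": 0,"ty": -0.8,"tz": 0.15,"wx": 0,"wy": 0,"wz": 0}
    - {"tx": 0,"ty": -0.9,"tz": 0.15,"wx": 0,"wy": 0,"wz": 0}

```text
t: 6.35
eef_pos: [0.6274, -0.1654, 0.1037]
orientation: [0.001, 0.949, 0.317, 0.003]
wrist_force: [1.0, 0.2, 0.5]
finger_gap: 0.007
```

```bash
python3 - <<'E'
from h import *
feel(6); to(.587+.0615*.6,-.112-.0615*.8,.104,-53)
E
```

```text
F [ 0.28  0.13 -0.1 ] pos [ 0.6275 -0.1658  0.1037] z [0.1037 0.1037] t 6.65
row t [-0.01 -0.6  -0.04] w [ 0.004 -0.004 -0.002] pos [ 0.6276 -0.1659  0.1037] F [ 0.86  0.18 -0.02] t 6.65 q7 0.52
```

Call:
carry_out:
  steps:
    - {"tx": 0,"ty": -0.1,"tz": 0,"wx": 0,"wy": 0,"wz": 0}
    - {"tx": 0,"ty": -0.2,"tz": 0,"wx": 0,"wy": 0,"wz": 0}
    - {"tx": 0,"ty": -0.3,"tz": 0,"wx": 0,"wy": 0,"wz": 0}

```text
t: 6.95
eef_pos: [0.6257, -0.1637, 0.1036]
orientation: [0.002, 0.949, 0.316, 0.003]
wrist_force: [-0.3, -1.4, -0.7]
finger_gap: 0.007
```

```bash
python3 - <<'E'
from h import *
feel(6); to(.587+.0615*.6,-.112-.0615*.8,.104,-53)
E
```

```text
F [ 0.13 -0.43 -0.55] pos [ 0.6256 -0.1634  0.1036] z [0.1035 0.1036] t 7.25
row t [-0.01 -0.29 -0.04] w [ 0.004 -0.004 -0.002] pos [ 0.6257 -0.1634  0.1036] F [0.22 0.55 0.18] t 7.25 q7 0.51
```

Call:
carry_out:
  steps:
    - {"tx": 0,"ty": -0.1,"tz": 0,"wx": 0,"wy": 0,"wz": 0}
    - {"tx": 0,"ty": -0.2,"tz": 0,"wx": 0,"wy": 0,"wz": 0}

```text
t: 7.45
eef_pos: [0.6246, -0.162, 0.1037]
orientation: [0.002, 0.949, 0.316, 0.003]
wrist_force: [0.8, -1.2, 0.6]
finger_gap: 0.005
```

```bash
python3 - <<'E'
from h import *
feel(6); to(.587+.0615*.6,-.112-.0615*.8,.104,-53)
E
```

```text
F [ 0.2  -0.6   0.05] pos [ 0.6245 -0.1619  0.1037] z [0.1037 0.1037] t 7.75
row t [-0.01 -0.09 -0.03] w [ 0.004 -0.004 -0.002] pos [ 0.6245 -0.1619  0.1037] F [-0.88  0.03  0.28] t 7.75 q7 0.51
```

Call:
carry_out:
  steps:
    - {"tx": 0,"ty": -0.1,"tz": 0,"wx": 0,"wy": 0,"wz": 0}
    - {"tx": 0,"ty": -0.2,"tz": 0,"wx": 0,"wy": 0,"wz": 0}

```text
t: 7.95
eef_pos: [0.6234, -0.1603, 0.1037]
orientation: [0.001, 0.949, 0.316, 0.003]
wrist_force: [1.4, -0.9, -0.0]
finger_gap: 0.004
```

```bash
python3 - <<'E'
from h import *
feel(6)
T=eyes.snapshot("top"); S=eyes.snapshot("scene")
cv2.imwrite("pics/push.png",np.hstack([cv2.resize(S[205:305,180:280],(400,400),interpolation=2),cv2.resize(T[175:275,370:470],(400,400),interpolation=2)])[:,:,::-1])
E
```

```text
F [ 0.24 -0.62 -0.16] pos [ 0.6233 -0.1602  0.1037] z [0.1037 0.1037] t 8.25
```

View pics/push.png

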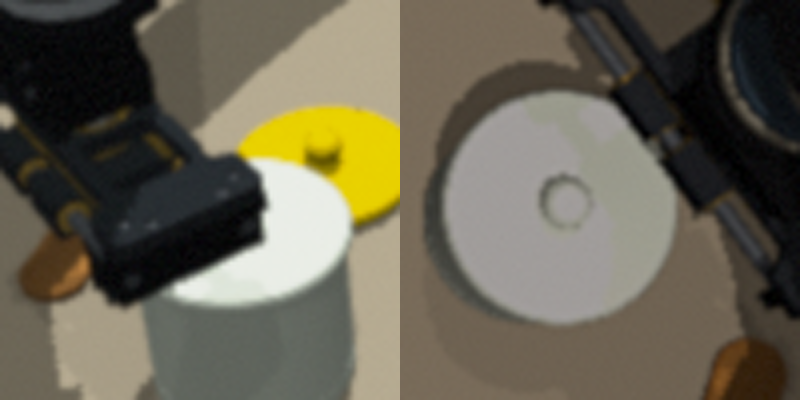

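The lid seems to have moved: the jar-rim sliver at its lower left is gone. I'll measure the lid shift in the top view.

```bash
cat >> h.py <<'E'
def lid(T):
    x,y=372,184; c=T[y:y+80,x:x+80]; m=(c.min(2)>115).astype(np.uint8)
    m[:, 68:]=0
    k=max(cv2.findContours(m,cv2.RETR_EXTERNAL,cv2.CHAIN_APPROX_NONE)[0],key=cv2.contourArea)[:,0].astype(float)
    # points on the side away from the gripper
    k=k[(k-[40,40])@[-.8,.6]>-5]
    from scipy.optimize import least_squares
    f=least_squares(lambda p:np.hypot(*(k-p[:2]).T)-p[2],(40,40,27.5),loss="soft_l1"); return f.x[:2]+[x,y],f.x[2],np.abs(f.fun).mean()
E
python3 - <<'E'
from h import *
for n in ("pics/top0.png",None):
    T=cv2.imread(n)[:,:,::-1] if n else eyes.snapshot("top")
    c=lid(T); print(c,ray("top",c[0],.107))
E
```

```text
(array([412.59407971, 224.44412728]), np.float64(28.24199150129037), np.float64(0.36521790734907894)) [ 0.58707944 -0.11148931  0.107     ]
(array([409.86123267, 226.27516703]), np.float64(28.605262672580714), np.float64(0.25098840046029214)) [ 0.5834279 -0.1062235  0.107    ]
```

The lid moved 6.4 mm towards the jar axis, by (-3.7, +5.3) mm, with a push of about 0.6 N. Now I'll back off, rise, and press on top at the former high side.

Call:
carry_out:
  steps:
    - {"tx": 0,"ty": 0.3,"tz": 0,"wx": 0,"wy": 0,"wz": 0}
    - {"tx": 0,"ty": 0.8,"tz": 0,"wx": 0,"wy": 0,"wz": 0}
    - {"tx": 0,"ty": 0.8,"tz": -1,"wx": 0,"wy": 0,"wz": 0}
    - {"tx": 0,"ty": 0.8,"tz": -2.5,"wx": 0,"wy": 0,"wz": 0}
    - {"tx": 0,"ty": 0.5,"tz": -2.5,"wx": 0,"wy": 0,"wz": 0}
    - {"tx": 0,"ty": -1.5,"tz": -2.3,"wx": 0,"wy": 0,"wz": 0}
    - {"tx": 0,"ty": -2.5,"tz": -2,"wx": 0,"wy": 0,"wz": 0}
    - {"tx": 0,"ty": -2.5,"tz": -1.5,"wx": 0,"wy": 0,"wz": 0}
    - {"tx": 0,"ty": -2.5,"tz": -1.2,"wx": 0,"wy": 0,"wz": 0}
    - {"tx": 0,"ty": -2.5,"tz": -1,"wx": 0,"wy": 0,"wz": 0}
    - {"tx": 0,"ty": -2.5,"tz": -0.9,"wx": 0,"wy": 0,"wz": 0}
    - {"tx": 0,"ty": -2.5,"tz": -0.9,"wx": 0,"wy": 0,"wz": 0}

```text
t: 9.6
eef_pos: [0.6084, -0.1407, 0.1122]
orientation: [0.001, 0.949, 0.316, 0.002]
wrist_force: [-0.8, 0.8, -0.0]
finger_gap: 0.004
```

```bash
python3 - <<'E'
from h import *
feel(6); to(.6086,-.1398,.109,-53)
E
```

```text
F [ 0.11  0.09 -0.24] pos [ 0.6084 -0.1404  0.1126] z [0.1124 0.1127] t 9.9
row t [ 0.04 -0.02  0.37] w [ 0.004 -0.004 -0.002] pos [ 0.6084 -0.1402  0.1127] F [ 0.71  0.39 -0.05] t 9.9 q7 0.48
```

Call:
carry_out:
  steps:
    - {"tx": 0,"ty": 0,"tz": 0.15,"wx": 0,"wy": 0,"wz": 0}
    - {"tx": 0,"ty": 0,"tz": 0.3,"wx": 0,"wy": 0,"wz": 0}
    - {"tx": 0,"ty": 0,"tz": 0.4,"wx": 0,"wy": 0,"wz": 0}

```text
t: 10.2
eef_pos: [0.6083, -0.1403, 0.1085]
orientation: [0.001, 0.949, 0.316, 0.003]
wrist_force: [0.4, -0.6, 1.1]
finger_gap: 0.004
```

```bash
python3 - <<'E'
from h import *
feel(6)
E
```

```text
F [ 0.19  0.36 -0.27] pos [ 0.6083 -0.1402  0.1085] z [0.1083 0.1087] t 10.5
```

There is no contact at 0.1085, so this side has dropped. I'll press on to rim level.

Call:
carry_out:
  steps:
    - {"tx": 0,"ty": 0,"tz": 0.1,"wx": 0,"wy": 0,"wz": 0}
    - {"tx": 0,"ty": 0,"tz": 0.2,"wx": 0,"wy": 0,"wz": 0}
    - {"tx": 0,"ty": 0,"tz": 0.25,"wx": 0,"wy": 0,"wz": 0}

```text
t: 10.8
eef_pos: [0.6086, -0.1402, 0.1074]
orientation: [0.002, 0.949, 0.316, 0.003]
wrist_force: [-2.7, 1.1, 10.0]
finger_gap: 0.009
```

```bash
python3 - <<'E'
from h import *
feel(6)
E
```

```text
F [-2.5   0.04  7.36] pos [ 0.6086 -0.1402  0.1075] z [0.1075 0.1075] t 11.1
```

It is rigid at 0.1075 under 7 N, so this side is home. Now the opposite side, raising clear of the knob.

Call:
carry_out:
  steps:
    - {"tx": 0,"ty": 0,"tz": -0.5,"wx": 0,"wy": 0,"wz": 0}
    - {"tx": 0,"ty": 0,"tz": -2.5,"wx": 0,"wy": 0,"wz": 0}
    - {"tx": 0,"ty": 0,"tz": -4.5,"wx": 0,"wy": 0,"wz": 0}
    - {"tx": 0,"ty": -2.5,"tz": -4.5,"wx": 0,"wy": 0,"wz": 0}
    - {"tx": 0,"ty": -6,"tz": -4.5,"wx": 0,"wy": 0,"wz": 0}
    - {"tx": 0,"ty": -8.4,"tz": -4.5,"wx": 0,"wy": 0,"wz": 0}
    - {"tx": 0,"ty": -8.4,"tz": -4,"wx": 0,"wy": 0,"wz": 0}
    - {"tx": 0,"ty": -8.4,"tz": -2,"wx": 0,"wy": 0,"wz": 0}
    - {"tx": 0,"ty": -8.4,"tz": -0.8,"wx": 0,"wy": 0,"wz": 0}
    - {"tx": 0,"ty": -8.4,"tz": -0.5,"wx": 0,"wy": 0,"wz": 0}
    - {"tx": 0,"ty": -8.4,"tz": -0.5,"wx": 0,"wy": 0,"wz": 0}

```text
t: 12.2
eef_pos: [0.5581, -0.0734, 0.1114]
orientation: [0.001, 0.949, 0.316, 0.002]
wrist_force: [-0.4, 1.0, 0.1]
finger_gap: 0.007
```

```bash
python3 - <<'E'
from h import *
feel(6); to(.5582,-.0726,.107,-53)
E
```

```text
F [-0.42  0.48  0.25] pos [ 0.5587 -0.0732  0.1125] z [0.112  0.1126] t 12.5
row t [ 0.   -0.07  0.56] w [ 0.006 -0.005 -0.002] pos [ 0.5586 -0.0731  0.1126] F [-0.43  0.88  0.76] t 12.5 q7 0.37
```

Call:
carry_out:
  steps:
    - {"tx": 0,"ty": 0,"tz": 0.2,"wx": 0,"wy": 0,"wz": 0}
    - {"tx": 0,"ty": 0,"tz": 0.4,"wx": 0,"wy": 0,"wz": 0}
    - {"tx": 0,"ty": 0,"tz": 0.5,"wx": 0,"wy": 0,"wz": 0}
    - {"tx": 0,"ty": 0,"tz": 0.55,"wx": 0,"wy": 0,"wz": 0}

```text
t: 12.9
eef_pos: [0.5585, -0.0732, 0.1075]
orientation: [0.002, 0.949, 0.316, 0.003]
wrist_force: [-2.2, 0.2, 6.8]
finger_gap: 0.006
```

```bash
python3 - <<'E'
from h import *
feel(6)
E
```

```text
F [-2.19 -0.35  4.82] pos [ 0.5585 -0.0732  0.1075] z [0.1075 0.1075] t 13.2
```

Both sides are rigid at the same height, 0.1075, so the lid is level and home. I'll retreat and take a final look.

Call:
carry_out:
  steps:
    - {"tx": 0,"ty": 0,"tz": -0.5,"wx": 0,"wy": 0,"wz": 0}
    - {"tx": 0,"ty": 0,"tz": -4,"wx": 0,"wy": 0,"wz": 0}
    - {"tx": 0,"ty": 0,"tz": -8,"wx": 0,"wy": 0,"wz": 0}
    - {"tx": 0,"ty": 0,"tz": -12,"wx": 0,"wy": 0,"wz": 0}
    - {"tx": -3,"ty": 0,"tz": -14,"wx": 0,"wy": 0,"wz": 0}
    - {"tx": -6,"ty": 0,"tz": -14,"wx": 0,"wy": 0,"wz": 0}
    - {"tx": -9,"ty": 0,"tz": -14,"wx": 0,"wy": 0,"wz": 0}
    - {"tx": -9,"ty": 0,"tz": -14,"wx": 0,"wy": 0,"wz": 0}
    - {"tx": -9,"ty": 0,"tz": -14,"wx": 0,"wy": 0,"wz": 0}

```text
t: 14.1
eef_pos: [0.4855, -0.1272, 0.2473]
orientation: [0.002, 0.949, 0.316, 0.003]
wrist_force: [-0.4, 0.3, 0.2]
finger_gap: 0.004
```

```bash
python3 - <<'E'
from h import *
feel(3); S=eyes.snapshot("scene"); cv2.imwrite("pics/end.png",S[:,:,::-1])
E
```

```text
F [ 0.37  0.27 -0.35] pos [ 0.4862 -0.1261  0.2472] z [0.2473 0.2471] t 14.25
```

View pics/end.png

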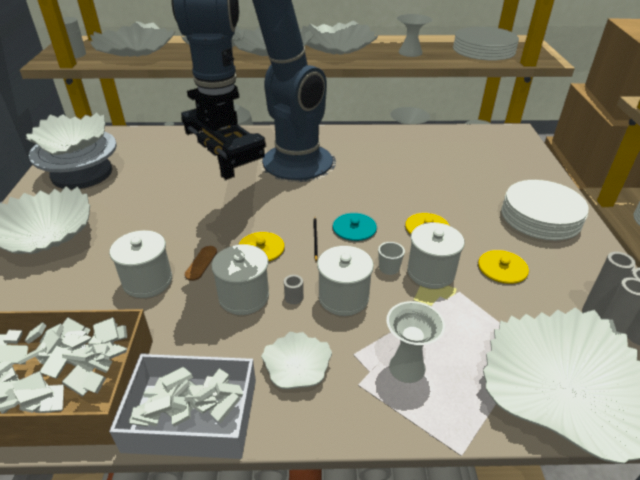

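The lid at about (240,262) now sits centred and level on its jar, everything else stands where it was, and the arm is clear. I'm handing in.

```bash
python3 -c "
from rig import robot
print(robot.sign_off())"
```

```text
the job is handed in; nothing more can be done
None
```

The loose lid is home and the job is handed in, after about 14 s of robot time. It was the lid on the jar near (0.58, -0.11).

- **Finding it:** The camera pictures pointed to this lid, about 6 mm off its jar's axis. I pressed its high side to confirm: contact came at about 113 mm and it yielded to 111.5 mm under about 3 N, where a home lid stops at 107 mm. I did not press the other three lids; I only looked at them, and they appeared centred.
- **Nudging it:** Pushing the edge from the high side with about 0.6 N moved the lid 6.4 mm towards the jar's axis, and it dropped in.
- **Last checks:** Pressed on the former high side (7 to 10 N) and on the opposite side (5 to 7 N), it stood firm at the same measured 107.5 mm. That matches the 107 mm of a home lid, since the arm's height reading seems about 0.5 mm high. The final picture shows the lid centred, everything else apparently unmoved, and the arm clear.
- **Disagreement:** My camera estimate of the jar axes had a common error of about 10 mm in x. I removed it by comparing the four jars, and the touch results agreed with the corrected position.

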